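# Find the stiff push-button by feel and snap it into the control box

### The arm

A 6-joint arm with a two-finger parallel gripper is mounted at the origin on a cart in front of the work surface, level with it; the furniture and walls round the work are solid. World frame = base frame: x ahead of the robot, y to its left, z up, the work surface at z = 0. Lengths are in m, angles in rad, forces in N, time in s.
With the tool pointing down it reaches from about 0.35 to 0.975 m from the base axis. Payload 4.9 kg.
Tool frame: the origin (TCP) lies at the very end of the fingers, on their centre line; the grasp point (between the pads) lies 19 mm behind it; z points along the fingers, y is the line along which they close (so a half turn about z gives the same grasp; the last joint's range is limited). The gripper opens to 85 mm and grips with 20 to 120 N. Pads are 22 mm wide; open, the fingers measure 114 mm over their backs; the gripper's body (76 mm by 85 mm) begins 54 mm behind the grasp point. The pads swing forward as they close: fully open they stand 13 mm farther back than shut.
Start: joints at [-1.223, 0.053, 1.613, -0, 1.476, -0.119], TCP at [0.281, -0.558, 0.231] pointing down, gripper open.
Joint ranges: [-3.01, 3.01], [-1.01, 2.22], [0.06, 2.58], [-1.02, 4.17], [0.09, 2.62], [-3.14, 3.14]. Speed limits (rad/s): [2.57, 2.57, 3.14, 3.14, 3.14, 3.14].

### API

Orientations are given as a unit quaternion [x, y, z, w].
In Python, from workcell import env, cams gives the robot as it stands.
- The arm moves only by the tool apply_moves, never from a script. Its argument "commands" is a list of rows, each a list of 7 numbers: the opening, from 0 (shut) to 1 (fully open), then the shift along the tool's x, y, z in cm, then the turn, a rotation vector about the tool's x, y, z in degrees. In form: [[gripper, x, y, z, ax, ay, az], ...]. A call has 1 to 5 rows; each row is the pose to reach, as a shift and turn from the pose commanded when the call began, along the tool's axes at that moment; what a row does not reach only later rows make up. A row lasts 1/12 s, in which the tool goes at most 41.7 mm and 7.16 degrees, less where a joint would pass 70% of its speed; a pose out of reach is approached as far as the arm can. A call with a gripper value outside its range is refused whole. The fingers move at their own pace and stop on an object; the grip force is fixed at half the most. Time passes only in rows, so rows that repeat a pose let the fingers close. It gives the time, the measured TCP pose, the force, the opening and the grip force at its end, in the units of the state.
- env.sense(): the state, without advancing time (a new reading comes with each control period).
- cams.grab_frame(name): name is "scene" or "top" or "wrist"; returns a dict with "frame" (384x512x3 uint8, blue, green, red), "z_map" (384x512 float32, m along the optical axis (not along the pixel's ray), 0 where there is no reading), "fx", "fy", "cx", "cy" (pixels), "view" (4x4, takes a point from world to camera coordinates). Camera axes: x right, y down, z forward; pixel columns grow to the right and rows downward; lengths in m; the calibration is good to about 2 mm. A picture is of the moment at which its call begins.
- env.finish_job(): hands the job in; it is judged then, once.
The state is a dict: "t": time; "qpos": joint angles; "joint_vel": joint speeds; "effort": joint torques, N m; "ee_pos": TCP position; "orientation": TCP orientation; "contact_force": force on the tool from outside, world axes, zero at the start; "torque": the same for the moment, N m; "finger_gap": opening from 0.0 (shut) to 1.0 (fully open); "grasp_force": force on a finger pad.
Only numpy, scipy, OpenCV 4.12 (cv2) and the standard library are available. Lean on these libraries where they do the work, as an engineer would, in place of code of your own. Each camera call takes 0.05 s, during which the arm holds its last target. There are 200 camera calls.

### The job

The four push-button switches in the aluminium block look alike, but one has a stiff spring, about twice as hard to click as the others. Press their caps one at a time just until they click, no harder than that takes, to find the stiff one; draw it out by its collar, push it into the open hole of the grey control box until it snaps home with its collar flat on the panel, and press its cap once there to check that it still clicks. Leave the other three switches in their holes and the things around undisturbed.

Things in the scene. Friction and masses are not known exactly. Their poses are not given: they have to be found in the camera images.
- switch_a: One of four panel push-button switches alike in every outward way; nothing visible tells which one holds the stiff spring. Origin: on its axis at the underside of the collar, z up through the cap. Black knurled collar 34 mm across, z 0 to 11 mm, to grip across; light grey cap in it, top at z 20 mm; grey round barrel below, 24 mm across and 30 mm long, the last 8 mm stepped in to 17 mm. 90 g.
- switch_a_cap: Sprung cap of switch_a, 21.6 mm across; origin: centre of its top face, at rest 9 mm above the collar, 20 mm above the switch's origin. It is pressed straight down, travels 6 mm to a hard stop and comes back up when let go. More than 25 N on a cap spoils it.
- switch_b: Outwardly the same as switch_a, with the same origin and axes. Each stands loosely in one of the block's holes, its collar resting on the block, turned at any angle about its axis; any of the four may be in any hole.
- switch_b_cap: Cap of switch_b, as the cap of switch_a. Every cap works over a snap detent: the force jumps up at once, rises to a peak at about 1.5 mm of travel, then collapses (the click) to a third of it at 3.5 to 4 mm and creeps up again to the stop. The switch has clicked once its cap is 3.5 mm down.
- switch_c: Outwardly the same as switch_a, with the same origin and axes. The barrel has a groove for the catches 12 mm below the collar.
- switch_c_cap: Cap of switch_c, as the cap of switch_a. The peak force is about 4 N in the three ordinary switches and about 8.5 N in the stiff one, whichever of the four that is.
- switch_d: Outwardly the same as switch_a, with the same origin and axes.
- switch_d_cap: Cap of switch_d, as the cap of switch_a. Its click can be felt as the force on the finger falling while the finger still goes down.
- block: Aluminium holding block 212 x 60 mm, top face 46 mm above the worktop, on a dark base plate 226 x 66 x 6 mm, fixed. Origin under its centre, x along its length. Four through holes 26 mm across in a row along x, at -78, -26, +26 and +78 mm, hold the switches.
- control_box: Grey control box 190 x 84 mm, panel 56 mm above the worktop, fixed. Origin under its centre, x along its length. On the panel at x -58 mm a selector knob (top 76 mm above the worktop), at x +58 mm a pilot lamp with a clear lens (top 72 mm), and between them the open hole.
- hole (a point): Centre of the open hole's mouth in the box's panel, 56 mm above the worktop, z up, x along the box; 26 mm across, panel 6 mm thick, free below. Two spring catches 12.5 mm under its face (at +y and -y) stop the barrel with the collar 12 mm off the panel; push it past them with 6 to 14 N; from 7 mm off they draw it in until the collar meets the panel. Over 40 N spoils the catches.
- mug: White mug, 82 mm across and 92 mm high, origin under it: bystander, leave alone.
- hinge_tin: Small hinged tin 65 x 98 x 25 mm, closed: bystander, leave alone.
- tape: Roll of black tape, 72 mm across, 17 mm high: bystander, leave alone.
- pen: White pen 136 mm long, lying beside the block: bystander, leave alone.
- tweezers: Steel tweezers 143 mm long, lying between block and box: bystander, leave alone.
- board: Circuit board 50 x 88 x 10 mm, lying flat: bystander, leave alone.
Mind the look-alikes: they are no part of the job. Leave any red look-alike of the switch_b alone. Leave any red look-alike of the switch_c alone.

How it is judged:
By the outcome, as a careful person would: the job done as asked, in the order asked, and still so for the second after the job is handed in, with the robot touching nothing.
It also fails if it takes over 56 s, if anything falls off the work surface, if the arm or the gripper's body presses on something with over 40 N, if the wrist force passes 120 N, or if a joint passes its speed limit or range.

## Working session

There is one attempt and no reset: what is moved stays moved. The work goes in short steps, Python scripts to look and compute and a tool call to move; the robot and the scene stay as the last step left them, time stands still between calls to the robot, and variables do not carry over. Pictures are saved under pics/ and viewed, at most 10 in all, crops included, and the job is handed in when it is done.

Besides the shell and the picture viewer there is one more tool, called after "Emit:" as name(argument=value, ...), one argument or row to a line, values as JSON. apply_moves: Moves the arm, as the interface text tells. Its arguments: {"type":"object","properties":{"commands":{"type":"array"}},"required":["commands"]}

```bash
mkdir -p pics; ls; python3 - <<'E'
from workcell import env, cams
import cv2, numpy as np
s=env.sense(); print({k:np.round(v,3).tolist() for k,v in s.items()})
for n in("top","scene"):
    f=cams.grab_frame(n); cv2.imwrite(f"pics/{n}1.png",f["frame"]); np.savez(f"{n}1.npz",**f); print(n,f["fx"],np.round(f["view"],3).tolist())
E
```

```text
pics
{'t': 0.0, 'qpos': [-1.223, 0.053, 1.614, -0.0, 1.476, -0.119], 'joint_vel': [-0.002, -0.0, -0.001, -0.001, -0.0, 0.001], 'effort': [0.001, -39.368, -37.018, -0.0, 0.007, 0.0], 'ee_pos': [0.281, -0.558, 0.23], 'orientation': [0.973, 0.231, -0.0, -0.001], 'contact_force': [-0.433, 0.835, 0.068], 'torque': [-0.012, 0.005, -0.011], 'grasp_force': 0.0, 'finger_gap': 1.0}
top 371.5791133693118 [[0.008, -1.0, 0.026, -0.067], [-0.997, -0.01, -0.074, 0.532], [0.074, -0.026, -0.997, 0.934], [0.0, 0.0, 0.0, 1.0]]
scene 370.28784917441914 [[-0.852, -0.523, -0.011, 0.43], [-0.229, 0.392, -0.891, 0.217], [0.47, -0.757, -0.454, 0.674], [0.0, 0.0, 0.0, 1.0]]
```

View pics/top1.png

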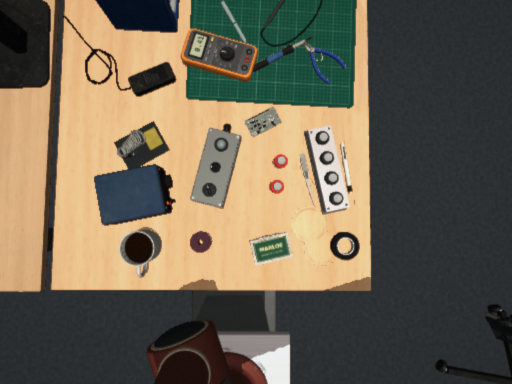

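View pics/scene1.png

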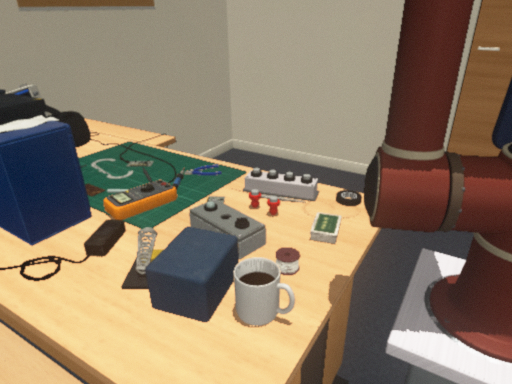

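The top view shows four black-collared switches in the block at about (322,137), (328,157), (331,178) and (336,198). Look-alikes are the two red switches standing at (281,160) and (277,186). The round things on the box are the knob and lamp at (209,189) and (221,144), with the open hole at (215,167). I choose the four in the block, and I'll measure them and check one crop.

```bash
cat > h.py <<'E'
import numpy as np, cv2
def world(f):
    z=f["z_map"]; v,u=np.mgrid[:z.shape[0],:z.shape[1]]
    P=np.stack([(u-f["cx"])/f["fx"]*z,(v-f["cy"])/f["fy"]*z,z],-1)
    V=f["view"]; return (P-V[:3,3])@V[:3,:3]
def blobs(W,m,roi,amin=15):
    M=np.zeros(m.shape,np.uint8); x0,y0,x1,y1=roi; M[y0:y1,x0:x1]=m[y0:y1,x0:x1]
    n,l,st,c=cv2.connectedComponentsWithStats(M)
    for i in range(1,n):
        if st[i,4]>=amin:
            p=W[l==i]; print(np.round(c[i]).tolist(),st[i,4],"mean",np.round(p.mean(0),4).tolist(),"mid",np.round((p.min(0)+p.max(0))[:2]/2,4).tolist(),"size",np.round(np.ptp(p,axis=0),3).tolist())
E
python3 - <<'E'
from h import *
f=np.load("top1.npz"); W=world(f); z=W[...,2]
print("caps"); blobs(W,(z>.060)&(z<.075),(295,120,360,220))
print("reds"); blobs(W,(z>.02)&(z<.2),(262,145,295,200))
for n,roi,lo,hi in(("block",(295,115,360,220),.035,.075),("box",(185,115,245,215),.045,.085)):
    m=np.zeros(z.shape,bool); x0,y0,x1,y1=roi; m[y0:y1,x0:x1]=True; m&=(z>lo)&(z<hi)
    r=cv2.minAreaRect((W[m][:,:2]*1000).astype(np.float32)); print(n,r,np.median(W[m][:,2]))
print("boxthings"); blobs(W,(z>.063),(185,115,245,215),8)
print("hole"); blobs(W,(z<.050),(206,155,224,177),8)
im=f["frame"][115:220,180:360]; cv2.imwrite("pics/crop.png",cv2.resize(im,None,fx=4.4,fy=4.4,interpolation=cv2.INTER_CUBIC))
E
```

```text
caps
[323.0, 137.0] 61 mean [0.6497, -0.2333, 0.0648] mid [0.6489, -0.2334] size [0.02, 0.02, 0.008]
[328.0, 157.0] 62 mean [0.5989, -0.2448, 0.0647] mid [0.5988, -0.2457] size [0.02, 0.02, 0.006]
[332.0, 177.0] 60 mean [0.5481, -0.2557, 0.0649] mid [0.5478, -0.2556] size [0.018, 0.02, 0.007]
[337.0, 198.0] 63 mean [0.4975, -0.2673, 0.0646] mid [0.4975, -0.2672] size [0.02, 0.02, 0.008]
reds
[281.0, 161.0] 149 mean [0.5905, -0.1301, 0.0429] mid [0.5909, -0.1303] size [0.031, 0.033, 0.024]
[277.0, 186.0] 151 mean [0.526, -0.1204, 0.043] mid [0.5262, -0.1204] size [0.033, 0.033, 0.023]
block ((573.4972534179688, -250.66448974609375), (211.52113342285156, 61.55094909667969), 12.456008911132812) 0.04618232831732942
box ((570.9923706054688, 33.362613677978516), (83.1270980834961, 188.24398803710938), 76.17996978759766) 0.05552171245724878
boxthings
[221.0, 144.0] 99 mean [0.6252, 0.0176, 0.0765] mid [0.5525, -0.0019] size [0.181, 0.072, 0.909]
[209.0, 190.0] 105 mean [0.5145, 0.0459, 0.0763] mid [0.4955, 0.0119] size [0.067, 0.099, 0.909]
hole
[215.0, 167.0] 81 mean [0.577, 0.0371, 0.0062] mid [0.5766, 0.0353] size [0.024, 0.026, 0.047]
```

View pics/crop.png

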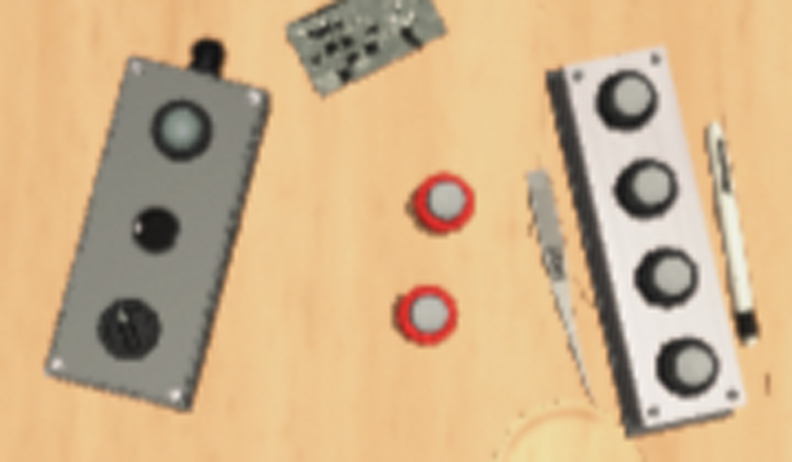

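The crop shows four black-collared, grey-capped switches in the white block, at crop (627,98), (647,187), (667,277) and (688,366). The two red look-alikes stand apart at (443,203) and (428,315), and the open hole is at (155,229). The measured positions fit the block size and hole pitch. I'll move above the row with the fingers shut.

Emit:
apply_moves(
  commands=[
    [0, 3.74, -1.5, 0.3, 0, 0, 0],
    [0, 7.48, -3, 0.6, 0, 0, 0],
    [0, 11.22, -4.5, 0.9, 0, 0, 0],
    [0, 14.96, -6, 1.2, 0, 0, 0],
    [0, 18.7, -7.5, 1.5, 0, 0, 0],
  ],
)

```text
t: 0.52
ee_pos: [0.4152, -0.4052, 0.2156]
orientation: [0.973, 0.231, -0.0, -0.0]
contact_force: [1.1, -1.0, -0.3]
finger_gap: 0.299
grasp_force: 0.0
```

Emit:
apply_moves(
  commands=[
    [0, 3.74, -1.5, 0.3, 0, 0, 3],
    [0, 7.48, -3, 0.6, 0, 0, 6],
    [0, 11.22, -4.5, 0.9, 0, 0, 9],
    [0, 14.96, -6, 1.2, 0, 0, 12],
    [0, 18.7, -7.5, 1.5, 0, 0, 14.2],
  ],
)

```text
t: 0.93
ee_pos: [0.5485, -0.2539, 0.2007]
orientation: [0.994, 0.108, -0.0, -0.0]
contact_force: [0.9, -0.3, -0.8]
finger_gap: 0.004
grasp_force: 0.0
```

Emit:
apply_moves(
  commands=[
    [0, 0, 0, 0, 0, 0, 0],
    [0, 0, 0, 0, 0, 0, 0],
  ],
)

```text
t: 1.1
ee_pos: [0.5484, -0.2538, 0.2003]
orientation: [0.994, 0.111, -0.001, -0.0]
contact_force: [-0.5, 0.0, -0.0]
finger_gap: 0.002
grasp_force: 0.0
```

```bash
cat >> h.py <<'E'
def where(p,s):
    from scipy.spatial.transform import Rotation as R
    return np.round(R.from_quat(s["orientation"]).inv().apply(np.array(p)-s["ee_pos"])*100,2)
E
python3 - <<'E'
from h import *
from workcell import env,cams
f=cams.grab_frame("wrist"); cv2.imwrite("pics/w1.png",f["frame"]); np.savez("w1.npz",**f)
s=env.sense(); print({k:np.round(s[k],4).tolist() for k in("t","qpos","ee_pos","orientation","contact_force","finger_gap")})
W=world(f); z=W[...,2]; print(np.round(f["view"],3).tolist())
blobs(W,(z>.061)&(z<.075),(0,0,512,384),200)
m=(z>.043)&(z<.049); r=cv2.minAreaRect((W[m][:,:2]*1000).astype(np.float32)); print(r)
E
```

```text
{'t': 1.15, 'qpos': [-0.5588, 0.0253, 1.6928, -0.0005, 1.4248, 0.7912], 'ee_pos': [0.5477, -0.2551, 0.2006], 'orientation': [0.9939, 0.1102, -0.0006, -0.0002], 'contact_force': [-0.5064, 0.2579, 0.9816], 'finger_gap': 0.0005}
[[0.221, -0.975, -0.001, -0.368], [-0.941, -0.214, 0.263, 0.436], [-0.257, -0.057, -0.965, 0.474], [0.0, 0.0, 0.0, 1.0]]
[253.0, 63.0] 577 mean [0.6492, -0.2329, 0.0651] mid [0.6492, -0.233] size [0.021, 0.021, 0.006]
[253.0, 127.0] 489 mean [0.5988, -0.2441, 0.0651] mid [0.5986, -0.2441] size [0.021, 0.021, 0.004]
[252.0, 185.0] 437 mean [0.5485, -0.2553, 0.065] mid [0.5479, -0.2555] size [0.021, 0.021, 0.006]
((569.7268676757812, -152.4183349609375), (200.5913848876953, 272.51202392578125), 6.700397491455078)
```

View pics/w1.png

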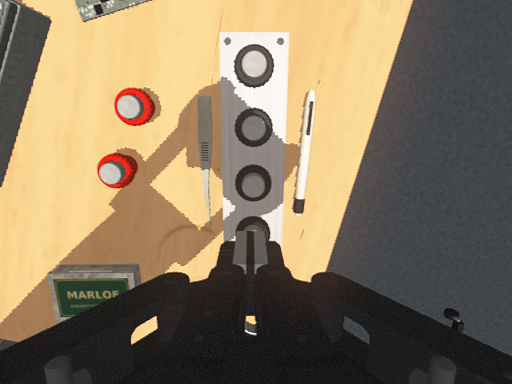

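The wrist view shows the caps at (254,64), (253,127) and (252,185), with the shut fingers over the row. Its cap positions agree with the top view within 1 mm. I'm above the second switch (548,-255) and will descend.

Emit:
apply_moves(
  commands=[
    [0, 0, 0, 4, 0, 0, 0],
    [0, 0, 0, 8, 0, 0, 0],
    [0, 0, 0, 11, 0, 0, 0],
    [0, 0, 0, 12.6, 0, 0, 0],
    [0, 0, 0, 12.6, 0, 0, 0],
  ],
)

```text
t: 1.57
ee_pos: [0.5434, -0.2552, 0.0696]
orientation: [0.994, 0.108, -0.004, -0.003]
contact_force: [-0.6, 0.1, 0.0]
finger_gap: 0.001
grasp_force: 0.0
```

Emit:
apply_moves(
  commands=[
    [0, 0, 0, 0.3, 0, 0, 0],
    [0, 0, 0, 0.5, 0, 0, 0],
    [0, 0, 0, 0.5, 0, 0, 0],
  ],
)

```text
t: 1.82
ee_pos: [0.5486, -0.2571, 0.0722]
orientation: [0.994, 0.109, 0.001, 0.001]
contact_force: [0.7, 0.4, 0.5]
finger_gap: -0.001
grasp_force: 0.0
```

Emit:
apply_moves(
  commands=[
    [0, 0, 0, 0, 0, 0, 0],
  ],
)

```text
t: 1.9
ee_pos: [0.5487, -0.2568, 0.0723]
orientation: [0.994, 0.109, 0.001, 0.001]
contact_force: [0.6, 1.0, 1.4]
finger_gap: 0.001
grasp_force: 0.0
```

Emit:
apply_moves(
  commands=[
    [0, 0, 0, 0.1, 0, 0, 0],
    [0, 0, 0, 0.2, 0, 0, 0],
  ],
)

```text
t: 2.07
ee_pos: [0.5484, -0.2563, 0.0695]
orientation: [0.994, 0.109, 0.001, 0.001]
contact_force: [-0.4, 0.1, 0.2]
finger_gap: 0.002
grasp_force: 0.0
```

Emit:
apply_moves(
  commands=[
    [0, 0, 0, 0.1, 0, 0, 0],
  ],
)

```text
t: 2.15
ee_pos: [0.5481, -0.256, 0.0679]
orientation: [0.994, 0.109, 0.0, 0.0]
contact_force: [0.4, -0.6, -0.4]
finger_gap: 0.004
grasp_force: 0.0
```

Emit:
apply_moves(
  commands=[
    [0, 0, 0, 0.05, 0, 0, 0],
  ],
)

```text
t: 2.23
ee_pos: [0.5478, -0.2558, 0.0669]
orientation: [0.994, 0.109, 0.0, 0.0]
contact_force: [-0.1, 0.2, -0.0]
finger_gap: 0.001
grasp_force: 0.0
```

Emit:
apply_moves(
  commands=[
    [0, 0, 0, 0.05, 0, 0, 0],
  ],
)

```text
t: 2.32
ee_pos: [0.5477, -0.2557, 0.0662]
orientation: [0.994, 0.109, -0.0, -0.0]
contact_force: [-0.5, 0.0, -0.4]
finger_gap: -0.0
grasp_force: 0.0
```

Emit:
apply_moves(
  commands=[
    [0, 0, 0, 0.05, 0, 0, 0],
  ],
)

```text
t: 2.4
ee_pos: [0.5478, -0.2558, 0.066]
orientation: [0.994, 0.109, -0.0, -0.0]
contact_force: [-1.1, 1.5, 3.1]
finger_gap: 0.005
grasp_force: 1.6
```

Emit:
apply_moves(
  commands=[
    [0, 0, 0, 0.05, 0, 0, 0],
  ],
)

```text
t: 2.48
ee_pos: [0.5478, -0.2558, 0.0657]
orientation: [0.994, 0.109, -0.0, -0.0]
contact_force: [-1.7, 1.4, 4.0]
finger_gap: -0.001
grasp_force: 1.8
```

Emit:
apply_moves(
  commands=[
    [0, 0, 0, 0.05, 0, 0, 0],
  ],
)

```text
t: 2.57
ee_pos: [0.5477, -0.2558, 0.0652]
orientation: [0.994, 0.109, -0.0, -0.0]
contact_force: [-2.3, 2.2, 4.2]
finger_gap: -0.0
grasp_force: 2.1
```

Emit:
apply_moves(
  commands=[
    [0, 0, 0, 0.05, 0, 0, 0],
  ],
)

```text
t: 2.65
ee_pos: [0.5478, -0.2558, 0.0647]
orientation: [0.994, 0.109, -0.0, -0.0]
contact_force: [-2.4, 1.4, 5.1]
finger_gap: -0.003
grasp_force: 2.3
```

Emit:
apply_moves(
  commands=[
    [0, 0, 0, 0.05, 0, 0, 0],
  ],
)

```text
t: 2.73
ee_pos: [0.5478, -0.2558, 0.0641]
orientation: [0.994, 0.109, -0.0, -0.0]
contact_force: [-1.7, 1.3, 3.7]
finger_gap: 0.001
grasp_force: 1.9
```

Emit:
apply_moves(
  commands=[
    [0, 0, 0, 0.05, 0, 0, 0],
  ],
)

```text
t: 2.82
ee_pos: [0.5478, -0.2558, 0.0633]
orientation: [0.994, 0.109, 0.0, -0.0]
contact_force: [-1.8, 1.5, 2.9]
finger_gap: 0.0
grasp_force: 1.4
```

Emit:
apply_moves(
  commands=[
    [0, 0, 0, 0.05, 0, 0, 0],
  ],
)

```text
t: 2.9
ee_pos: [0.5477, -0.2558, 0.0626]
orientation: [0.994, 0.109, 0.0, -0.0]
contact_force: [-0.2, 1.2, 1.7]
finger_gap: 0.0
grasp_force: 0.9
```

Emit:
apply_moves(
  commands=[
    [0, 0, 0, 0.05, 0, 0, 0],
    [0, 0, 0, 0.05, 0, 0, 0],
  ],
)

```text
t: 3.07
ee_pos: [0.5478, -0.2558, 0.0619]
orientation: [0.994, 0.109, 0.0, -0.0]
contact_force: [-0.6, 0.0, 1.1]
finger_gap: 0.001
grasp_force: 0.4
```

Emit:
apply_moves(
  commands=[
    [0, 0, 0, -1.5, 0, 0, 0],
    [0, 2.6, 0, -1.5, 0, 0, 0],
    [0, 5.2, 0, -1.5, 0, 0, 0],
    [0, 5.2, 0, -1.0, 0, 0, 0],
    [0, 5.2, 0, -0.7, 0, 0, 0],
  ],
)

```text
t: 3.48
ee_pos: [0.5991, -0.2444, 0.0687]
orientation: [0.994, 0.11, -0.0, 0.0]
contact_force: [-0.5, 0.4, -0.8]
finger_gap: -0.004
grasp_force: 0.0
```

Emit:
apply_moves(
  commands=[
    [0, 0, 0, 0, 0, 0, 0],
    [0, 0, 0, 0, 0, 0, 0],
    [0, 0, 0, 0.15, 0, 0, 0],
    [0, 0, 0, 0.2, 0, 0, 0],
  ],
)

```text
t: 3.82
ee_pos: [0.5979, -0.2447, 0.0671]
orientation: [0.994, 0.109, -0.0, -0.0]
contact_force: [-0.1, 0.0, 0.1]
finger_gap: -0.004
grasp_force: 0.0
```

Emit:
apply_moves(
  commands=[
    [0, 0, 0, 0.05, 0, 0, 0],
  ],
)

```text
t: 3.9
ee_pos: [0.5981, -0.2448, 0.0668]
orientation: [0.994, 0.109, -0.0, 0.0]
contact_force: [-0.9, -0.4, -0.2]
finger_gap: 0.001
grasp_force: 0.0
```

Emit:
apply_moves(
  commands=[
    [0, 0, 0, 0.05, 0, 0, 0],
  ],
)

```text
t: 3.98
ee_pos: [0.5983, -0.2447, 0.0664]
orientation: [0.994, 0.109, 0.0, 0.0]
contact_force: [-0.1, 0.4, 0.0]
finger_gap: 0.001
grasp_force: 0.0
```

Emit:
apply_moves(
  commands=[
    [0, 0, 0, 0.05, 0, 0, 0],
  ],
)

```text
t: 4.07
ee_pos: [0.5984, -0.2447, 0.0661]
orientation: [0.994, 0.109, 0.0, 0.0]
contact_force: [-0.8, 0.5, 4.6]
finger_gap: 0.001
grasp_force: 1.7
```

Emit:
apply_moves(
  commands=[
    [0, 0, 0, 0.05, 0, 0, 0],
  ],
)

```text
t: 4.15
ee_pos: [0.5985, -0.2447, 0.0661]
orientation: [0.994, 0.109, -0.0, 0.0]
contact_force: [-2.9, 0.5, 5.5]
finger_gap: 0.0
grasp_force: 2.8
```

Emit:
apply_moves(
  commands=[
    [0, 0, 0, 0.05, 0, 0, 0],
  ],
)

```text
t: 4.23
ee_pos: [0.5985, -0.2448, 0.0659]
orientation: [0.994, 0.109, -0.0, 0.0]
contact_force: [-4.4, 1.6, 7.6]
finger_gap: 0.001
grasp_force: 3.5
```

Emit:
apply_moves(
  commands=[
    [0, 0, 0, 0.05, 0, 0, 0],
  ],
)

```text
t: 4.32
ee_pos: [0.5985, -0.2448, 0.0657]
orientation: [0.994, 0.109, -0.0, 0.0]
contact_force: [-3.7, 1.6, 8.1]
finger_gap: -0.0
grasp_force: 4.1
```

Emit:
apply_moves(
  commands=[
    [0, 0, 0, 0.05, 0, 0, 0],
  ],
)

```text
t: 4.4
ee_pos: [0.5985, -0.2448, 0.0654]
orientation: [0.994, 0.109, -0.0, 0.0]
contact_force: [-4.8, 1.2, 9.0]
finger_gap: -0.002
grasp_force: 4.5
```

Emit:
apply_moves(
  commands=[
    [0, 0, 0, 0.05, 0, 0, 0],
  ],
)

```text
t: 4.48
ee_pos: [0.5985, -0.2448, 0.0651]
orientation: [0.994, 0.109, -0.0, 0.0]
contact_force: [-4.4, 1.6, 9.6]
finger_gap: 0.001
grasp_force: 5.0
```

Emit:
apply_moves(
  commands=[
    [0, 0, 0, 0.05, 0, 0, 0],
  ],
)

```text
t: 4.57
ee_pos: [0.5985, -0.2448, 0.0648]
orientation: [0.994, 0.109, -0.0, 0.0]
contact_force: [-5.9, 1.2, 9.8]
finger_gap: -0.0
grasp_force: 5.0
```

Emit:
apply_moves(
  commands=[
    [0, 0, 0, 0.03, 0, 0, 0],
  ],
)

```text
t: 4.65
ee_pos: [0.5985, -0.2447, 0.0645]
orientation: [0.994, 0.109, -0.0, 0.0]
contact_force: [-4.8, 2.3, 9.7]
finger_gap: -0.001
grasp_force: 4.8
```

Emit:
apply_moves(
  commands=[
    [0, 0, 0, 0, 0, 0, 0],
  ],
)

```text
t: 4.73
ee_pos: [0.5985, -0.2448, 0.0643]
orientation: [0.994, 0.109, -0.0, 0.0]
contact_force: [-4.9, 2.2, 7.5]
finger_gap: 0.001
grasp_force: 4.3
```

Emit:
apply_moves(
  commands=[
    [0, 0, 0, 0, 0, 0, 0],
  ],
)

```text
t: 4.82
ee_pos: [0.5985, -0.2447, 0.0643]
orientation: [0.994, 0.109, -0.0, 0.0]
contact_force: [-4.6, 1.3, 8.6]
finger_gap: 0.001
grasp_force: 4.3
```

Emit:
apply_moves(
  commands=[
    [0, 0, 0, 0, 0, 0, 0],
  ],
)

```text
t: 4.9
ee_pos: [0.5985, -0.2448, 0.0643]
orientation: [0.994, 0.109, -0.0, 0.0]
contact_force: [-5.7, 1.7, 8.9]
finger_gap: -0.005
grasp_force: 4.3
```

Emit:
apply_moves(
  commands=[
    [0, 0, 0, 0.05, 0, 0, 0],
  ],
)

```text
t: 4.98
ee_pos: [0.5985, -0.2448, 0.0639]
orientation: [0.994, 0.109, -0.0, 0.0]
contact_force: [-5.0, 2.5, 9.0]
finger_gap: -0.0
grasp_force: 4.3
```

Emit:
apply_moves(
  commands=[
    [0, 0, 0, 0.05, 0, 0, 0],
  ],
)

```text
t: 5.07
ee_pos: [0.5986, -0.2448, 0.0632]
orientation: [0.994, 0.109, -0.0, 0.0]
contact_force: [-4.3, 1.1, 6.0]
finger_gap: -0.003
grasp_force: 3.2
```

Emit:
apply_moves(
  commands=[
    [0, 0, 0, 0, 0, 0, 0],
  ],
)

```text
t: 5.15
ee_pos: [0.5985, -0.2447, 0.0626]
orientation: [0.994, 0.109, -0.0, 0.0]
contact_force: [-2.2, -0.6, 4.3]
finger_gap: 0.001
grasp_force: 2.1
```

Emit:
apply_moves(
  commands=[
    [0, 0, 0, 0.03, 0, 0, 0],
  ],
)

```text
t: 5.23
ee_pos: [0.5985, -0.2448, 0.062]
orientation: [0.994, 0.109, -0.0, 0.0]
contact_force: [-2.6, 0.1, 4.1]
finger_gap: -0.004
grasp_force: 2.3
```

Third hole's switch peaks at about 9.8 N against about 4.5 N for the second, so it is the stiff one. I'll press the other two as well to confirm.

Emit:
apply_moves(
  commands=[
    [0, 0, 0, -1.5, 0, 0, 0],
    [0, 2.6, 0, -1.5, 0, 0, 0],
    [0, 5.2, 0, -1.5, 0, 0, 0],
    [0, 5.2, 0, -1.0, 0, 0, 0],
    [0, 5.2, 0, -0.7, 0, 0, 0],
  ],
)

```text
t: 5.65
ee_pos: [0.6503, -0.233, 0.0686]
orientation: [0.994, 0.11, 0.0, 0.0]
contact_force: [0.3, 0.2, -0.2]
finger_gap: -0.002
grasp_force: 0.0
```

Emit:
apply_moves(
  commands=[
    [0, 0, 0, 0, 0, 0, 0],
    [0, 0, 0, 0, 0, 0, 0],
    [0, 0, 0, 0.15, 0, 0, 0],
    [0, 0, 0, 0.2, 0, 0, 0],
  ],
)

```text
t: 5.98
ee_pos: [0.6486, -0.2335, 0.0661]
orientation: [0.994, 0.109, -0.0, -0.0]
contact_force: [-0.5, 0.0, 2.9]
finger_gap: -0.002
grasp_force: 1.3
```

Emit:
apply_moves(
  commands=[
    [0, 0, 0, 0.05, 0, 0, 0],
    [0, 0, 0, 0.1, 0, 0, 0],
  ],
)

```text
t: 6.15
ee_pos: [0.6489, -0.2335, 0.0658]
orientation: [0.994, 0.109, -0.0, 0.0]
contact_force: [-3.0, 0.7, 3.5]
finger_gap: -0.0
grasp_force: 1.8
```

Emit:
apply_moves(
  commands=[
    [0, 0, 0, 0.05, 0, 0, 0],
  ],
)

```text
t: 6.23
ee_pos: [0.6491, -0.2335, 0.0654]
orientation: [0.994, 0.109, -0.0, 0.0]
contact_force: [-2.8, 1.5, 5.1]
finger_gap: 0.005
grasp_force: 2.1
```

Emit:
apply_moves(
  commands=[
    [0, 0, 0, 0.05, 0, 0, 0],
  ],
)

```text
t: 6.32
ee_pos: [0.6492, -0.2336, 0.0649]
orientation: [0.994, 0.109, -0.0, 0.0]
contact_force: [-2.5, -0.1, 5.7]
finger_gap: 0.0
grasp_force: 2.4
```

Emit:
apply_moves(
  commands=[
    [0, 0, 0, 0.05, 0, 0, 0],
  ],
)

```text
t: 6.4
ee_pos: [0.6493, -0.2335, 0.0642]
orientation: [0.994, 0.109, 0.0, 0.0]
contact_force: [-2.4, -0.4, 3.1]
finger_gap: 0.001
grasp_force: 1.8
```

Emit:
apply_moves(
  commands=[
    [0, 0, 0, 0.05, 0, 0, 0],
  ],
)

```text
t: 6.48
ee_pos: [0.6493, -0.2335, 0.0634]
orientation: [0.994, 0.109, 0.0, 0.0]
contact_force: [-1.6, -0.6, 2.8]
finger_gap: -0.004
grasp_force: 1.5
```

Emit:
apply_moves(
  commands=[
    [0, 0, 0, 0.05, 0, 0, 0],
  ],
)

```text
t: 6.57
ee_pos: [0.6494, -0.2335, 0.0626]
orientation: [0.994, 0.109, 0.0, 0.0]
contact_force: [-1.1, -0.6, 2.5]
finger_gap: 0.003
grasp_force: 0.9
```

Emit:
apply_moves(
  commands=[
    [0, 0, 0, 0.05, 0, 0, 0],
  ],
)

```text
t: 6.65
ee_pos: [0.6495, -0.2334, 0.0619]
orientation: [0.994, 0.109, 0.0, 0.0]
contact_force: [-1.2, -1.5, 2.0]
finger_gap: 0.003
grasp_force: 0.9
```

Ordinary. The first hole is 15.6 cm back.

Emit:
apply_moves(
  commands=[
    [0, 0, 0, -1.5, 0, 0, 0],
    [0, -4, 0, -1.5, 0, 0, 0],
    [0, -8, 0, -1.5, 0, 0, 0],
    [0, -12, 0, -1.5, 0, 0, 0],
    [0, -15.6, 0, -1.5, 0, 0, 0],
  ],
)

```text
t: 7.07
ee_pos: [0.4956, -0.2671, 0.0776]
orientation: [0.994, 0.11, 0.0, 0.0]
contact_force: [1.2, -1.6, 0.4]
finger_gap: 0.002
grasp_force: 0.0
```

Emit:
apply_moves(
  commands=[
    [0, 0, 0, 0, 0, 0, 0],
    [0, 0, 0, 0.5, 0, 0, 0],
    [0, 0, 0, 0.8, 0, 0, 0],
    [0, 0, 0, 0.8, 0, 0, 0],
    [0, 0, 0, 0.8, 0, 0, 0],
  ],
)

```text
t: 7.48
ee_pos: [0.498, -0.2669, 0.0692]
orientation: [0.994, 0.11, 0.0, -0.0]
contact_force: [-0.0, 0.1, -0.6]
finger_gap: 0.003
grasp_force: 0.0
```

Emit:
apply_moves(
  commands=[
    [0, 0, 0, 0.1, 0, 0, 0],
    [0, 0, 0, 0.2, 0, 0, 0],
  ],
)

```text
t: 7.65
ee_pos: [0.4979, -0.2671, 0.0674]
orientation: [0.994, 0.11, 0.0, 0.0]
contact_force: [1.1, -0.0, 0.1]
finger_gap: 0.003
grasp_force: 0.0
```

Emit:
apply_moves(
  commands=[
    [0, 0, 0, 0.05, 0, 0, 0],
    [0, 0, 0, 0.1, 0, 0, 0],
  ],
)

```text
t: 7.82
ee_pos: [0.4972, -0.267, 0.0661]
orientation: [0.994, 0.109, -0.0, -0.0]
contact_force: [-0.2, 0.2, 1.5]
finger_gap: -0.0
grasp_force: 0.6
```

Emit:
apply_moves(
  commands=[
    [0, 0, 0, 0.05, 0, 0, 0],
  ],
)

```text
t: 7.9
ee_pos: [0.4973, -0.2671, 0.066]
orientation: [0.994, 0.109, 0.0, -0.0]
contact_force: [-0.4, 1.4, 3.4]
finger_gap: 0.005
grasp_force: 1.6
```

Emit:
apply_moves(
  commands=[
    [0, 0, 0, 0.05, 0, 0, 0],
  ],
)

```text
t: 7.98
ee_pos: [0.4973, -0.2671, 0.0657]
orientation: [0.994, 0.109, 0.0, -0.0]
contact_force: [-1.0, 1.3, 3.6]
finger_gap: -0.0
grasp_force: 1.8
```

Emit:
apply_moves(
  commands=[
    [0, 0, 0, 0.05, 0, 0, 0],
  ],
)

```text
t: 8.07
ee_pos: [0.4973, -0.2671, 0.0652]
orientation: [0.994, 0.109, 0.0, -0.0]
contact_force: [-0.8, 2.0, 4.9]
finger_gap: -0.005
grasp_force: 2.1
```

Emit:
apply_moves(
  commands=[
    [0, 0, 0, 0.05, 0, 0, 0],
  ],
)

```text
t: 8.15
ee_pos: [0.4973, -0.2671, 0.0647]
orientation: [0.994, 0.109, 0.0, -0.0]
contact_force: [-1.8, 2.5, 4.1]
finger_gap: 0.002
grasp_force: 2.3
```

Emit:
apply_moves(
  commands=[
    [0, 0, 0, 0.05, 0, 0, 0],
    [0, 0, 0, 0.1, 0, 0, 0],
    [0, 0, 0, 0.15, 0, 0, 0],
  ],
)

```text
t: 8.4
ee_pos: [0.4972, -0.2671, 0.0626]
orientation: [0.994, 0.109, 0.0, 0.0]
contact_force: [0.1, 0.9, 1.6]
finger_gap: 0.002
grasp_force: 0.9
```

Emit:
apply_moves(
  commands=[
    [0, 0, 0, 0.05, 0, 0, 0],
  ],
)

```text
t: 8.48
ee_pos: [0.4971, -0.2672, 0.062]
orientation: [0.994, 0.109, 0.0, 0.0]
contact_force: [0.8, 0.7, 1.7]
finger_gap: 0.002
grasp_force: 0.9
```

Emit:
apply_moves(
  commands=[
    [0, 0, 0, -3, 0, 0, 0],
    [0, 0, 0, -6, 0, 0, 0],
    [0.65, 3.5, 0, -6, 0, 0, 0],
    [0.65, 7, 0, -6, 0, 0, 0],
    [0.65, 10.4, 0, -6, 0, 0, 0],
  ],
)

```text
t: 8.9
ee_pos: [0.5997, -0.245, 0.1228]
orientation: [0.994, 0.109, 0.0, 0.001]
contact_force: [0.3, -0.9, 0.2]
finger_gap: 0.416
grasp_force: 0.0
```

Emit:
apply_moves(
  commands=[
    [0.65, 0, 0, 0, 0, 0, 0],
    [0.65, 0, 0, 0, 0, 0, 0],
    [0.65, 0, 0, 0, 0, 0, 0],
  ],
)

```text
t: 9.15
ee_pos: [0.5977, -0.2445, 0.121]
orientation: [0.994, 0.109, -0.001, -0.0]
contact_force: [-0.6, -0.2, 0.1]
finger_gap: 0.649
grasp_force: 0.0
```

```bash
python3 - <<'E'
from h import *
from workcell import env,cams
f=cams.grab_frame("wrist"); cv2.imwrite("pics/w2.png",f["frame"]); np.savez("w2.npz",**f)
s=env.sense(); print({k:np.round(s[k],4).tolist() for k in("t","ee_pos","orientation","finger_gap")})
W=world(f); z=W[...,2]
blobs(W,(z>.062)&(z<.070),(0,0,512,384),200)
print(where([.5988,-.2446,.066],s))
E
```

```text
{'t': 9.2, 'ee_pos': [0.5974, -0.2447, 0.1213], 'orientation': [0.994, 0.1091, -0.0009, -0.0002], 'finger_gap': 0.6528}
[251.0, 130.0] 949 mean [0.6503, -0.233, 0.0651] mid [0.6501, -0.2331] size [0.021, 0.021, 0.005]
[251.0, 210.0] 797 mean [0.5993, -0.244, 0.0651] mid [0.5989, -0.2441] size [0.021, 0.021, 0.005]
[251.0, 279.0] 686 mean [0.5491, -0.2553, 0.065] mid [0.5486, -0.2555] size [0.021, 0.021, 0.005]
[0.15 0.02 5.53]
```

View pics/w2.png

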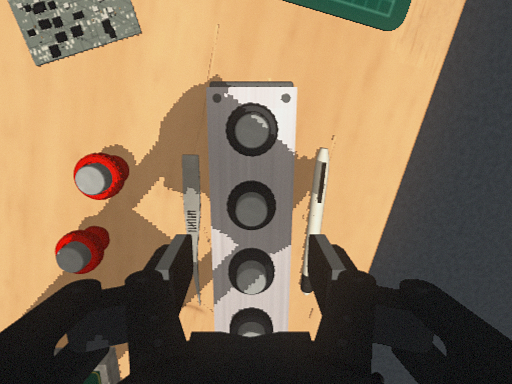

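The fingers straddle the target cap at (251,210), centred across it and wide of the collar; the red look-alikes are well off to the left. I'll descend.

Emit:
apply_moves(
  commands=[
    [0.65, 0.1, 0, 3, 0, 0, 0],
    [0.65, 0.1, 0, 5.5, 0, 0, 0],
    [0.65, 0.1, 0, 7, 0, 0, 0],
    [0.65, 0.1, 0, 7.2, 0, 0, 0],
    [0.65, 0.1, 0, 7.2, 0, 0, 0],
  ],
)

```text
t: 9.62
ee_pos: [0.5979, -0.2442, 0.0489]
orientation: [0.994, 0.109, -0.001, -0.001]
contact_force: [0.2, 0.1, 0.7]
finger_gap: 0.65
grasp_force: 0.0
```

Emit:
apply_moves(
  commands=[
    [0.65, 0, 0, 0, 0, 0, 0],
    [0.65, 0, 0, 0, 0, 0, 0],
    [0.65, 0, 0, 0, 0, 0, 0],
  ],
)

```text
t: 9.87
ee_pos: [0.6006, -0.245, 0.0523]
orientation: [0.994, 0.109, 0.001, 0.001]
contact_force: [0.0, -0.3, -0.3]
finger_gap: 0.653
grasp_force: 0.0
```

Emit:
apply_moves(
  commands=[
    [0.65, 0, 0, 0, 0, 0, 0],
    [0.65, 0, 0, 0, 0, 0, 0],
    [0.65, 0, 0, 0, 0, 0, 0],
  ],
)

```text
t: 10.12
ee_pos: [0.5998, -0.2445, 0.0508]
orientation: [0.994, 0.109, 0.0, 0.0]
contact_force: [1.0, -0.8, -0.6]
finger_gap: 0.653
grasp_force: 0.0
```

Emit:
apply_moves(
  commands=[
    [0.65, 0, 0, 0, 0, 0, 0],
    [0.65, 0, 0, 0, 0, 0, 0],
  ],
)

```text
t: 10.28
ee_pos: [0.5995, -0.2443, 0.0502]
orientation: [0.994, 0.109, -0.0, 0.0]
contact_force: [-0.5, 0.4, -0.1]
finger_gap: 0.647
grasp_force: 0.0
```

Emit:
apply_moves(
  commands=[
    [0.47, 0, 0, 0.1, 0, 0, 0],
    [0.47, 0, 0, 0.2, 0, 0, 0],
    [0.47, 0, 0, 0.2, 0, 0, 0],
  ],
)

```text
t: 10.53
ee_pos: [0.5992, -0.2442, 0.0478]
orientation: [0.994, 0.109, -0.0, -0.0]
contact_force: [0.3, 0.6, -0.8]
finger_gap: 0.472
grasp_force: 0.0
```

Emit:
apply_moves(
  commands=[
    [0.47, 0, 0, 0.1, 0, 0, 0],
    [0.47, 0, 0, 0.1, 0, 0, 0],
  ],
)

```text
t: 10.7
ee_pos: [0.5993, -0.2443, 0.0469]
orientation: [0.994, 0.109, -0.0, -0.0]
contact_force: [-0.1, -0.1, -0.2]
finger_gap: 0.47
grasp_force: 0.0
```

Emit:
apply_moves(
  commands=[
    [0.47, 0, 0, 0, 0, 0, 0],
    [0.47, 0, 0, 0, 0, 0, 0],
  ],
)

```text
t: 10.87
ee_pos: [0.5995, -0.2443, 0.0472]
orientation: [0.994, 0.109, -0.0, -0.0]
contact_force: [-0.1, 0.4, 0.7]
finger_gap: 0.47
grasp_force: 0.0
```

```bash
python3 - <<'E'
from h import *
from workcell import env,cams
f=cams.grab_frame("wrist"); cv2.imwrite("pics/w3.png",f["frame"])
s=env.sense(); print({k:np.round(s[k],4).tolist() for k in("t","ee_pos","contact_force","finger_gap")})
E
```

```text
{'t': 10.9167, 'ee_pos': [0.5995, -0.2444, 0.0472], 'contact_force': [0.6872, 0.2418, 0.0461], 'finger_gap': 0.468}
```

View pics/w3.png

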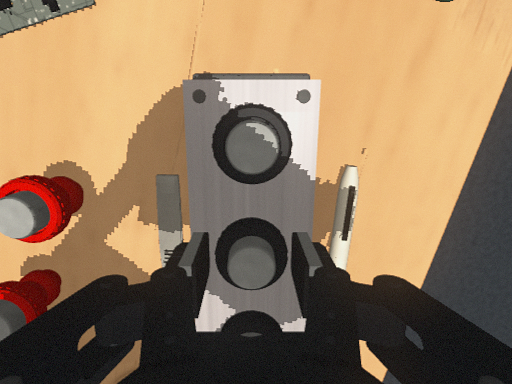

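The fingers stand either side of the target collar at (251,262), just above the block and with no contact. Closing.

Emit:
apply_moves(
  commands=[
    [0, 0, 0, 0, 0, 0, 0],
    [0, 0, 0, 0, 0, 0, 0],
    [0, 0, 0, 0, 0, 0, 0],
    [0, 0, 0, 0, 0, 0, 0],
  ],
)

```text
t: 11.25
ee_pos: [0.5998, -0.2445, 0.0477]
orientation: [0.994, 0.109, 0.0, 0.0]
contact_force: [-0.1, -0.1, 2.7]
finger_gap: 0.359
grasp_force: 59.6
```

Emit:
apply_moves(
  commands=[
    [0, 0, 0, -0.5, 0, 0, 0],
    [0, 0, 0, -1.2, 0, 0, 0],
    [0, 0, 0, -2.0, 0, 0, 0],
    [0, 0, 0, -2, 0, 0, 0],
  ],
)

```text
t: 11.58
ee_pos: [0.6005, -0.2449, 0.0695]
orientation: [0.994, 0.109, 0.001, 0.001]
contact_force: [0.9, 0.1, -0.6]
finger_gap: 0.365
grasp_force: 59.6
```

Emit:
apply_moves(
  commands=[
    [0, 0, 0, -3, 0, 0, 0],
    [0, 0, 0, -6, 0, 0, 0],
    [0, 0, 0, -9, 0, 0, 0],
    [0, -0.4, -3.8, -9, 0, 0, 0],
    [0, -0.8, -7.6, -9, 0, 0, 0],
  ],
)

```text
t: 12.0
ee_pos: [0.5769, -0.1731, 0.1612]
orientation: [0.994, 0.108, 0.003, 0.002]
contact_force: [1.1, 0.7, -1.2]
finger_gap: 0.364
grasp_force: 59.7
```

Emit:
apply_moves(
  commands=[
    [0, -0.4, -3.8, 0, 0, 0, 0],
    [0, -0.8, -7.6, 0, 0, 0, 0],
    [0, -1.2, -11.4, 0, 0, 0, 0],
    [0, -1.6, -15.2, 0, 0, 0, 0],
    [0, -2, -19, 0, 0, 0, 0],
  ],
)

```text
t: 12.42
ee_pos: [0.5133, 0.0109, 0.1574]
orientation: [0.994, 0.109, 0.0, -0.0]
contact_force: [1.7, 0.3, 0.6]
finger_gap: 0.36
grasp_force: 59.7
```

Emit:
apply_moves(
  commands=[
    [0, -0.3, -2, 0, 0, 0, 5],
    [0, -0.6, -4.4, 0, 0, 0, 11],
    [0, -0.6, -4.4, 0, 0, 0, 17],
    [0, -0.6, -4.4, 0, 0, 0, 22.5],
    [0, -0.6, -4.4, 0, 0, 0, 26.3],
  ],
)

```text
t: 12.83
ee_pos: [0.4985, 0.0516, 0.1574]
orientation: [0.993, -0.121, 0.0, -0.0]
contact_force: [0.2, -0.8, -0.8]
finger_gap: 0.364
grasp_force: 59.8
```

Emit:
apply_moves(
  commands=[
    [0, 0, 0, 0, 0, 0, 0],
    [0, 0, 0, 0, 0, 0, 0],
    [0, 0, 0, 0, 0, 0, 0],
    [0, 0, 0, 0, 0, 0, 0],
    [0, 0, 0, 0, 0, 0, 0],
  ],
)

```text
t: 13.25
ee_pos: [0.4989, 0.0508, 0.1572]
orientation: [0.993, -0.12, -0.0, -0.0]
contact_force: [0.7, -0.0, -0.6]
finger_gap: 0.363
grasp_force: 59.8
```

```bash
cat >> h.py <<'E'
def ray(f,uv,zp):
    V=f["view"]; R=V[:3,:3]; c=-R.T@V[:3,3]
    d=R.T@np.array([(uv[0]-f["cx"])/f["fx"],(uv[1]-f["cy"])/f["fy"],1]); return c+d*(zp-c[2])/d[2]
E
python3 - <<'E'
from h import *
from workcell import env,cams
f=cams.grab_frame("wrist"); cv2.imwrite("pics/w4.png",f["frame"]); np.savez("w4.npz",**f)
s=env.sense(); print({k:np.round(s[k],4).tolist() for k in("t","ee_pos","orientation","contact_force","finger_gap")})
W=world(f); z=W[...,2]
blobs(W,(z>.063)&(z<.085),(0,0,512,384),200)
m=((z>.053)&(z<.059)).astype(np.uint8); n,l,st,c=cv2.connectedComponentsWithStats(m); i=1+st[1:,4].argmax()
p=W[l==i]; r=cv2.minAreaRect((p[:,:2]*1000).astype(np.float32)); print("panel",r,np.median(p[:,2]))
E
```

```text
{'t': 13.3, 'ee_pos': [0.499, 0.0507, 0.1572], 'orientation': [0.9928, -0.1196, -0.0001, -0.0], 'contact_force': [-0.0427, 0.122, -1.4089], 'finger_gap': 0.3618}
[248.0, 13.0] 927 mean [0.6236, 0.0221, 0.0682] mid [0.6243, 0.0204] size [0.021, 0.031, 0.01]
[107.0, 204.0] 2385 mean [0.5213, 0.1561, 0.0743] mid [0.5159, 0.1597] size [0.114, 0.032, 0.022]
[249.0, 177.0] 955 mean [0.516, 0.048, 0.0681] mid [0.5152, 0.0485] size [0.032, 0.031, 0.014]
[100.0, 335.0] 202 mean [0.4142, 0.2036, 0.0735] mid [0.414, 0.2031] size [0.004, 0.013, 0.022]
panel ((557.8689575195312, 37.94270324707031), (81.84857940673828, 158.83837890625), 76.16938018798828) 0.05535780315520952
```

View pics/w4.png

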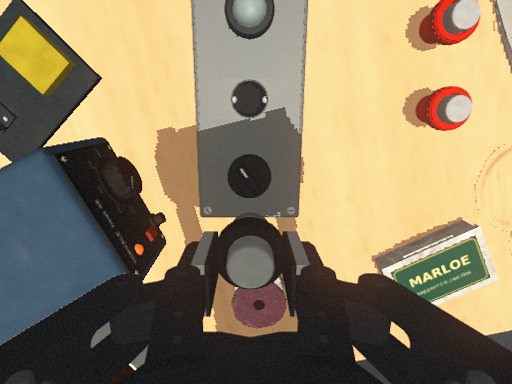

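The held switch sits upright between the fingers with its cap at (249,260). The open hole is at (249,98), between the lamp (250,10) and the knob (249,176). Next I'll measure the hole against the held cap.

```bash
python3 - <<'E'
from h import *
from workcell import env
s=env.sense()
for n,roi in(("w4",(222,70,278,128)),("top1",(203,153,228,180))):
    f=dict(np.load(n+".npz")); W=world(f); z=W[...,2]; x0,y0,x1,y1=roi
    m=np.zeros(z.shape,np.uint8); m[y0:y1,x0:x1]=((z<.0525)|(f["z_map"]==0))[y0:y1,x0:x1]
    g=cv2.cvtColor(f["frame"],cv2.COLOR_BGR2GRAY)
    c=max(cv2.findContours(m,0,1)[0],key=cv2.contourArea); h=cv2.convexHull(c)
    e=cv2.fitEllipse(h); cc=cv2.minEnclosingCircle(h)
    p=np.array([ray(f,q[0],.056) for q in h]); r=cv2.minEnclosingCircle((p[:,:2]*1000).astype(np.float32))
    print(n,e,"ray",np.round(ray(f,e[0],.056),4),"circ",r,"tool",where(ray(f,e[0],.056),s))
f=dict(np.load("w4.npz")); W=world(f)
blobs(W,(W[...,2]>.168)&(W[...,2]<.185),(215,215,285,320),100)
E
```

```text
w4 ((248.6972198486328, 98.43856811523438), (34.11900329589844, 35.69688034057617), 179.72500610351562) ray [0.5713 0.0346 0.056 ] circ ((571.1066284179688, 34.63332748413086), 12.818926811218262) tool [ 7.41 -0.15 10.12]
top1 ((214.8765411376953, 166.7499542236328), (9.981897354125977, 10.844559669494629), 152.74378967285156) ray [0.5723 0.0341 0.056 ] circ ((572.3602294921875, 34.61742401123047), 13.529024124145508) tool [ 7.52 -0.13 10.12]
[250.0, 264.0] 1899 mean [0.4996, 0.0514, 0.1742] mid [0.4981, 0.0517] size [0.022, 0.021, 0.008]
```

Emit:
apply_moves(
  commands=[
    [0, 3.7, -0.05, 0, 0, 0, 0],
    [0, 7.4, -0.1, 0, 0, 0, 0],
    [0, 7.4, -0.1, 2.5, 0, 0, 0],
    [0, 7.4, -0.1, 5, 0, 0, 0],
    [0, 7.4, -0.1, 6, 0, 0, 0],
  ],
)

```text
t: 13.72
ee_pos: [0.5694, 0.0341, 0.0935]
orientation: [0.993, -0.12, -0.003, 0.0]
contact_force: [-0.3, 0.6, -1.1]
finger_gap: 0.36
grasp_force: 59.8
```

Emit:
apply_moves(
  commands=[
    [0, 0, 0, 0, 0, 0, 0],
    [0, 0, 0, 0, 0, 0, 0],
    [0, 0, 0, 0, 0, 0, 0],
    [0, 0, 0, 0, 0, 0, 0],
    [0, 0, 0, 0, 0, 0, 0],
  ],
)

```text
t: 14.13
ee_pos: [0.5721, 0.0343, 0.0991]
orientation: [0.993, -0.12, 0.002, -0.0]
contact_force: [0.5, -1.0, -0.3]
finger_gap: 0.366
grasp_force: 59.8
```

Emit:
apply_moves(
  commands=[
    [0, 0, 0, 0, 0, 0, 0],
    [0, 0, 0, 0, 0, 0, 0],
    [0, 0, 0, 0, 0, 0, 0],
    [0, 0, 0, 0, 0, 0, 0],
    [0, 0, 0, 0, 0, 0, 0],
  ],
)

```text
t: 14.55
ee_pos: [0.571, 0.0343, 0.0972]
orientation: [0.993, -0.12, -0.0, -0.0]
contact_force: [-0.2, -0.8, -1.6]
finger_gap: 0.366
grasp_force: 59.8
```

```bash
python3 - <<'E'
from h import *
from workcell import env,cams
f=cams.grab_frame("wrist"); cv2.imwrite("pics/w5.png",f["frame"]); np.savez("w5.npz",**f)
s=env.sense(); print({k:np.round(s[k],4).tolist() for k in("t","ee_pos","orientation","contact_force","finger_gap")})
W=world(f); z=W[...,2]
blobs(W,(z>.106)&(z<.125),(215,215,285,320),100)
print(where([.5713,.0344,.056],s))
E
```

```text
{'t': 14.6, 'ee_pos': [0.571, 0.0342, 0.0972], 'orientation': [0.9928, -0.1197, -0.0, 0.0], 'contact_force': [0.0807, 0.3533, -1.4939], 'finger_gap': 0.3613}
[247.0, 263.0] 2221 mean [0.5716, 0.0359, 0.1132] mid [0.5706, 0.0375] size [0.031, 0.031, 0.01]
[281.0, 259.0] 164 mean [0.5679, 0.0209, 0.1084] mid [0.5679, 0.0204] size [0.021, 0.006, 0.009]
[ 0.02 -0.02  4.12]
```

Emit:
apply_moves(
  commands=[
    [0, 0, 0, 0.4, 0, 0, 0],
    [0, 0, 0, 0.8, 0, 0, 0],
    [0, 0, 0, 1.1, 0, 0, 0],
    [0, 0, 0, 1.4, 0, 0, 0],
    [0, 0, 0, 1.4, 0, 0, 0],
  ],
)

```text
t: 15.02
ee_pos: [0.5703, 0.0343, 0.082]
orientation: [0.993, -0.12, -0.001, 0.0]
contact_force: [0.6, 0.2, -1.5]
finger_gap: 0.364
grasp_force: 59.8
```

Emit:
apply_moves(
  commands=[
    [0, 0, 0, 0.1, 0, 0, 0],
    [0, 0, 0, 0.2, 0, 0, 0],
  ],
)

```text
t: 15.18
ee_pos: [0.5712, 0.0342, 0.0812]
orientation: [0.993, -0.12, 0.0, -0.0]
contact_force: [0.1, -0.8, -1.6]
finger_gap: 0.362
grasp_force: 59.8
```

Emit:
apply_moves(
  commands=[
    [0, 0, 0, 0.1, 0, 0, 0],
    [0, 0, 0, 0.2, 0, 0, 0],
  ],
)

```text
t: 15.35
ee_pos: [0.5713, 0.0342, 0.0793]
orientation: [0.993, -0.12, 0.0, 0.0]
contact_force: [0.6, -0.1, -0.7]
finger_gap: 0.362
grasp_force: 59.8
```

Emit:
apply_moves(
  commands=[
    [0, 0, 0, 0.1, 0, 0, 0],
    [0, 0, 0, 0.2, 0, 0, 0],
  ],
)

```text
t: 15.52
ee_pos: [0.5713, 0.0342, 0.0773]
orientation: [0.993, -0.12, 0.0, 0.0]
contact_force: [-0.3, 0.5, 0.1]
finger_gap: 0.365
grasp_force: 59.8
```

Emit:
apply_moves(
  commands=[
    [0, 0, 0, 0.1, 0, 0, 0],
    [0, 0, 0, 0.2, 0, 0, 0],
  ],
)

```text
t: 15.68
ee_pos: [0.5712, 0.0342, 0.0753]
orientation: [0.993, -0.12, 0.0, 0.0]
contact_force: [0.5, -0.1, -1.0]
finger_gap: 0.363
grasp_force: 59.8
```

Emit:
apply_moves(
  commands=[
    [0, 0, 0, 0.1, 0, 0, 0],
    [0, 0, 0, 0.2, 0, 0, 0],
  ],
)

```text
t: 15.85
ee_pos: [0.5712, 0.0342, 0.0732]
orientation: [0.993, -0.12, 0.0, 0.0]
contact_force: [0.6, -0.5, 0.0]
finger_gap: 0.364
grasp_force: 59.8
```

Emit:
apply_moves(
  commands=[
    [0, 0, 0, 0.1, 0, 0, 0],
    [0, 0, 0, 0.2, 0, 0, 0],
  ],
)

```text
t: 16.02
ee_pos: [0.5712, 0.0342, 0.0712]
orientation: [0.993, -0.12, 0.0, 0.0]
contact_force: [0.4, -0.6, 0.2]
finger_gap: 0.36
grasp_force: 59.8
```

Emit:
apply_moves(
  commands=[
    [0, 0, 0, 0.1, 0, 0, 0],
    [0, 0, 0, 0.1, 0, 0, 0],
  ],
)

```text
t: 16.18
ee_pos: [0.5711, 0.034, 0.0703]
orientation: [0.993, -0.12, -0.0, 0.0]
contact_force: [0.3, -1.0, 0.8]
finger_gap: 0.364
grasp_force: 59.9
```

Emit:
apply_moves(
  commands=[
    [0, 0, 0, 0.1, 0, 0, 0],
    [0, 0, 0, 0.1, 0, 0, 0],
  ],
)

```text
t: 16.35
ee_pos: [0.5714, 0.034, 0.0699]
orientation: [0.993, -0.12, 0.0, 0.0]
contact_force: [-1.8, -1.5, 5.2]
finger_gap: 0.362
grasp_force: 60.1
```

Emit:
apply_moves(
  commands=[
    [0, 0, 0, 0.1, 0, 0, 0],
    [0, 0, 0, 0.1, 0, 0, 0],
  ],
)

```text
t: 16.52
ee_pos: [0.5717, 0.034, 0.0695]
orientation: [0.993, -0.12, 0.001, 0.0]
contact_force: [-1.6, -0.9, 4.9]
finger_gap: 0.363
grasp_force: 60.4
```

Emit:
apply_moves(
  commands=[
    [0, 0, 0, 0.1, 0, 0, 0],
    [0, 0, 0, 0.1, 0, 0, 0],
  ],
)

```text
t: 16.68
ee_pos: [0.5718, 0.0342, 0.0685]
orientation: [0.993, -0.12, 0.001, 0.0]
contact_force: [-0.7, -1.7, 5.0]
finger_gap: 0.37
grasp_force: 60.4
```

Emit:
apply_moves(
  commands=[
    [0, 0, 0, 0.1, 0, 0, 0],
    [0, 0, 0, 0.1, 0, 0, 0],
  ],
)

```text
t: 16.85
ee_pos: [0.5718, 0.0341, 0.0672]
orientation: [0.993, -0.12, 0.001, 0.0]
contact_force: [-0.2, -1.5, 3.4]
finger_gap: 0.364
grasp_force: 60.3
```

Emit:
apply_moves(
  commands=[
    [0, 0, 0, 0.1, 0, 0, 0],
    [0, 0, 0, 0.1, 0, 0, 0],
  ],
)

```text
t: 17.02
ee_pos: [0.5715, 0.0341, 0.0656]
orientation: [0.993, -0.12, 0.001, 0.0]
contact_force: [0.5, -2.7, 1.9]
finger_gap: 0.362
grasp_force: 60.0
```

Emit:
apply_moves(
  commands=[
    [0, 0, 0, 0.1, 0, 0, 0],
    [0, 0, 0, 0.1, 0, 0, 0],
  ],
)

```text
t: 17.18
ee_pos: [0.5712, 0.0341, 0.0641]
orientation: [0.993, -0.12, 0.0, 0.0]
contact_force: [0.0, -1.4, 1.1]
finger_gap: 0.357
grasp_force: 60.0
```

Emit:
apply_moves(
  commands=[
    [0, 0, 0, 0.1, 0, 0, 0],
    [0, 0, 0, 0.2, 0, 0, 0],
  ],
)

```text
t: 17.35
ee_pos: [0.571, 0.0342, 0.0618]
orientation: [0.993, -0.12, -0.0, -0.0]
contact_force: [2.3, -1.1, 0.9]
finger_gap: 0.36
grasp_force: 60.0
```

Emit:
apply_moves(
  commands=[
    [0, 0, 0, 0.1, 0, 0, 0],
    [0, 0, 0, 0.2, 0, 0, 0],
  ],
)

```text
t: 17.52
ee_pos: [0.5712, 0.0343, 0.0598]
orientation: [0.993, -0.12, 0.0, -0.0]
contact_force: [1.6, -1.0, -0.1]
finger_gap: 0.362
grasp_force: 60.1
```

Emit:
apply_moves(
  commands=[
    [0, 0, 0, 0.1, 0, 0, 0],
    [0, 0, 0, 0.1, 0, 0, 0],
  ],
)

```text
t: 17.68
ee_pos: [0.571, 0.0341, 0.0587]
orientation: [0.993, -0.12, 0.0, 0.0]
contact_force: [3.8, -2.3, -1.1]
finger_gap: 0.366
grasp_force: 59.9
```

Emit:
apply_moves(
  commands=[
    [0, 0, 0, 0.05, 0, 0, 0],
  ],
)

```text
t: 17.77
ee_pos: [0.5711, 0.0341, 0.0585]
orientation: [0.993, -0.12, 0.0, 0.0]
contact_force: [2.8, -3.2, 0.7]
finger_gap: 0.363
grasp_force: 60.0
```

Emit:
apply_moves(
  commands=[
    [0, 0, 0, 0.05, 0, 0, 0],
  ],
)

```text
t: 17.85
ee_pos: [0.5711, 0.0341, 0.0582]
orientation: [0.993, -0.12, -0.0, 0.0]
contact_force: [2.2, -2.6, 1.2]
finger_gap: 0.363
grasp_force: 60.1
```

Emit:
apply_moves(
  commands=[
    [0, 0, 0, 0.05, 0, 0, 0],
  ],
)

```text
t: 17.93
ee_pos: [0.5711, 0.0341, 0.0578]
orientation: [0.993, -0.12, 0.0, 0.0]
contact_force: [1.4, -1.5, 1.2]
finger_gap: 0.366
grasp_force: 60.1
```

Emit:
apply_moves(
  commands=[
    [0, 0, 0, 0.05, 0, 0, 0],
    [0, 0, 0, 0.05, 0, 0, 0],
  ],
)

```text
t: 18.1
ee_pos: [0.5711, 0.0341, 0.0577]
orientation: [0.993, -0.12, -0.0, 0.0]
contact_force: [-0.2, -2.6, 3.2]
finger_gap: 0.363
grasp_force: 60.4
```

Emit:
apply_moves(
  commands=[
    [0.6, 0, 0, 0, 0, 0, 0],
    [0.6, 0, 0, 0, 0, 0, 0],
    [0.6, 0, 0, 0, 0, 0, 0],
    [0.6, 0, 0, 0, 0, 0, 0],
  ],
)

```text
t: 18.43
ee_pos: [0.5704, 0.0347, 0.0565]
orientation: [0.993, -0.12, -0.001, -0.0]
contact_force: [-0.0, -0.4, 0.2]
finger_gap: 0.6
grasp_force: 0.0
```

Emit:
apply_moves(
  commands=[
    [0.6, 0, 0, -1, 0, 0, 0],
    [0.6, 0, 0, -3, 0, 0, 0],
    [0.6, 0, 0, -6, 0, 0, 0],
    [0.6, 0, 0, -7, 0, 0, 0],
    [0.6, 0, 0, -7, 0, 0, 0],
  ],
)

```text
t: 18.85
ee_pos: [0.5738, 0.0342, 0.1318]
orientation: [0.993, -0.12, 0.004, -0.0]
contact_force: [-0.0, 0.2, 0.4]
finger_gap: 0.599
grasp_force: 0.0
```

Emit:
apply_moves(
  commands=[
    [0, 0, 0, 0, 0, 0, 0],
    [0, 0, 0, 0, 0, 0, 0],
    [0, 0, 0, 0, 0, 0, 0],
    [0, 0, 0, 0, 0, 0, 0],
    [0, 0, 0, 0, 0, 0, 0],
  ],
)

```text
t: 19.27
ee_pos: [0.5703, 0.0343, 0.1258]
orientation: [0.993, -0.12, -0.001, 0.0]
contact_force: [0.0, -0.3, -0.0]
finger_gap: -0.003
grasp_force: 0.0
```

```bash
python3 - <<'E'
from h import *
from workcell import env,cams
f=cams.grab_frame("wrist"); cv2.imwrite("pics/w6.png",f["frame"]); np.savez("w6.npz",**f)
s=env.sense(); print({k:np.round(s[k],4).tolist() for k in("t","ee_pos","orientation","contact_force","finger_gap")})
W=world(f); z=W[...,2]
blobs(W,(z>.071)&(z<.09),(180,100,330,320),150)
for lo,hi in((.053,.059),(.063,.07),(.071,.08)):
    m=(z>lo)&(z<hi)&(np.hypot(W[...,0]-.5713,W[...,1]-.0345)<(.03 if lo<.06 else .017)); print(lo,m.sum(),np.median(z[m]),np.round(np.median(W[m],0),4))
E
```

```text
{'t': 19.3167, 'ee_pos': [0.5705, 0.0343, 0.1261], 'orientation': [0.9928, -0.1198, -0.0009, 0.0], 'contact_force': [-0.5045, 0.4333, -0.1585], 'finger_gap': -0.0038}
[251.0, 122.0] 170 mean [0.6275, 0.0204, 0.0716] mid [0.6271, 0.0208] size [0.013, 0.011, 0.002]
[250.0, 214.0] 850 mean [0.5711, 0.0348, 0.075] mid [0.5704, 0.0349] size [0.022, 0.021, 0.006]
0.053 3089 0.05545558389882535 [0.5804 0.0291 0.0555]
0.063 933 0.06609995242470258 [0.5772 0.0319 0.0661]
0.071 850 0.0751342932415346 [0.5711 0.0348 0.0751]
```

View pics/w6.png

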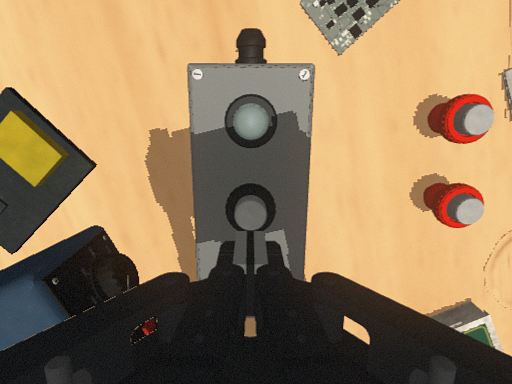

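The switch is seated at (250,212): cap 19.7 mm and collar 10.6 mm above the panel, so it is home and flat. Now the check press.

Emit:
apply_moves(
  commands=[
    [0, 0, 0, 2, 0, 0, 0],
    [0, 0, 0, 3.5, 0, 0, 0],
    [0, 0, 0, 4, 0, 0, 0],
    [0, 0, 0, 4, 0, 0, 0],
    [0, 0, 0, 4, 0, 0, 0],
  ],
)

```text
t: 19.73
ee_pos: [0.571, 0.0343, 0.0872]
orientation: [0.993, -0.12, -0.0, 0.0]
contact_force: [0.9, -0.7, 0.3]
finger_gap: 0.002
grasp_force: 0.0
```

Emit:
apply_moves(
  commands=[
    [0, 0, 0, 0, 0, 0, 0],
    [0, 0, 0, 0, 0, 0, 0],
    [0, 0, 0, 0, 0, 0, 0],
    [0, 0, 0, 0.1, 0, 0, 0],
    [0, 0, 0, 0.2, 0, 0, 0],
  ],
)

```text
t: 20.15
ee_pos: [0.5714, 0.0342, 0.0857]
orientation: [0.993, -0.12, 0.0, -0.0]
contact_force: [0.3, 1.1, 0.2]
finger_gap: 0.001
grasp_force: 0.0
```

Emit:
apply_moves(
  commands=[
    [0, 0, 0, 0.1, 0, 0, 0],
    [0, 0, 0, 0.2, 0, 0, 0],
    [0, 0, 0, 0.2, 0, 0, 0],
  ],
)

```text
t: 20.4
ee_pos: [0.5708, 0.0343, 0.0828]
orientation: [0.993, -0.12, -0.0, 0.0]
contact_force: [-0.6, -0.0, -0.1]
finger_gap: 0.0
grasp_force: 0.0
```

Emit:
apply_moves(
  commands=[
    [0, 0, 0, 0.15, 0, 0, 0],
    [0, 0, 0, 0.3, 0, 0, 0],
    [0, 0, 0, 0.45, 0, 0, 0],
    [0, 0, 0, 0.5, 0, 0, 0],
  ],
)

```text
t: 20.73
ee_pos: [0.5708, 0.0343, 0.0777]
orientation: [0.993, -0.12, -0.0, 0.0]
contact_force: [-0.5, -0.1, -0.9]
finger_gap: -0.001
grasp_force: 0.0
```

Emit:
apply_moves(
  commands=[
    [0, 0, 0, 0.1, 0, 0, 0],
    [0, 0, 0, 0.15, 0, 0, 0],
  ],
)

```text
t: 20.9
ee_pos: [0.571, 0.0343, 0.0765]
orientation: [0.993, -0.12, -0.0, 0.0]
contact_force: [-0.3, 0.1, -0.1]
finger_gap: 0.001
grasp_force: 0.0
```

Emit:
apply_moves(
  commands=[
    [0, 0, 0, 0.05, 0, 0, 0],
  ],
)

```text
t: 20.98
ee_pos: [0.5711, 0.0342, 0.0761]
orientation: [0.993, -0.12, -0.0, -0.0]
contact_force: [0.9, -0.1, -0.1]
finger_gap: 0.003
grasp_force: 0.0
```

Emit:
apply_moves(
  commands=[
    [0, 0, 0, 0.05, 0, 0, 0],
  ],
)

```text
t: 21.07
ee_pos: [0.5711, 0.0342, 0.076]
orientation: [0.993, -0.12, -0.0, 0.0]
contact_force: [-2.0, 0.3, 4.0]
finger_gap: -0.001
grasp_force: 2.2
```

Emit:
apply_moves(
  commands=[
    [0, 0, 0, 0.05, 0, 0, 0],
  ],
)

```text
t: 21.15
ee_pos: [0.5712, 0.0343, 0.076]
orientation: [0.993, -0.12, -0.0, 0.0]
contact_force: [-3.2, -0.3, 6.3]
finger_gap: -0.003
grasp_force: 3.1
```

Emit:
apply_moves(
  commands=[
    [0, 0, 0, 0.05, 0, 0, 0],
  ],
)

```text
t: 21.23
ee_pos: [0.5712, 0.0342, 0.0758]
orientation: [0.993, -0.12, -0.0, 0.0]
contact_force: [-4.1, 0.0, 7.3]
finger_gap: -0.004
grasp_force: 3.8
```

Emit:
apply_moves(
  commands=[
    [0, 0, 0, 0.05, 0, 0, 0],
  ],
)

```text
t: 21.32
ee_pos: [0.5712, 0.0343, 0.0755]
orientation: [0.993, -0.12, -0.0, 0.0]
contact_force: [-4.5, 0.3, 8.6]
finger_gap: 0.002
grasp_force: 4.3
```

Emit:
apply_moves(
  commands=[
    [0, 0, 0, 0.05, 0, 0, 0],
  ],
)

```text
t: 21.4
ee_pos: [0.5712, 0.0343, 0.0753]
orientation: [0.993, -0.12, -0.0, 0.0]
contact_force: [-5.2, 1.0, 10.0]
finger_gap: 0.002
grasp_force: 4.8
```

Emit:
apply_moves(
  commands=[
    [0, 0, 0, 0.05, 0, 0, 0],
  ],
)

```text
t: 21.48
ee_pos: [0.5712, 0.0343, 0.0749]
orientation: [0.993, -0.12, -0.0, 0.0]
contact_force: [-5.3, -0.0, 10.4]
finger_gap: 0.005
grasp_force: 5.3
```

Emit:
apply_moves(
  commands=[
    [0, 0, 0, 0.05, 0, 0, 0],
  ],
)

```text
t: 21.57
ee_pos: [0.5712, 0.0343, 0.0746]
orientation: [0.993, -0.12, -0.0, 0.0]
contact_force: [-5.6, 0.2, 10.3]
finger_gap: 0.002
grasp_force: 5.0
```

Emit:
apply_moves(
  commands=[
    [0, 0, 0, 0.05, 0, 0, 0],
  ],
)

```text
t: 21.65
ee_pos: [0.5712, 0.0343, 0.0739]
orientation: [0.993, -0.12, -0.0, 0.0]
contact_force: [-4.1, 0.9, 7.2]
finger_gap: -0.002
grasp_force: 3.5
```

Emit:
apply_moves(
  commands=[
    [0, 0, 0, 0.05, 0, 0, 0],
  ],
)

```text
t: 21.73
ee_pos: [0.5712, 0.0342, 0.0731]
orientation: [0.993, -0.12, -0.0, 0.0]
contact_force: [-5.1, -0.1, 6.5]
finger_gap: 0.0
grasp_force: 3.2
```

Emit:
apply_moves(
  commands=[
    [0, 0, 0, 0.03, 0, 0, 0],
  ],
)

```text
t: 21.82
ee_pos: [0.5711, 0.0343, 0.0724]
orientation: [0.993, -0.12, -0.0, 0.0]
contact_force: [-2.1, -0.7, 4.3]
finger_gap: 0.003
grasp_force: 2.2
```

Clicked at about 3.6 mm. I'll go to just over 4 mm to be sure, then retreat and check.

Emit:
apply_moves(
  commands=[
    [0, 0, 0, 0.03, 0, 0, 0],
  ],
)

```text
t: 21.9
ee_pos: [0.5712, 0.0342, 0.0719]
orientation: [0.993, -0.12, 0.0, 0.0]
contact_force: [-2.8, -0.2, 4.5]
finger_gap: 0.001
grasp_force: 2.4
```

Emit:
apply_moves(
  commands=[
    [0, 0, 0, 0, 0, 0, 0],
  ],
)

```text
t: 21.98
ee_pos: [0.5712, 0.0342, 0.0716]
orientation: [0.993, -0.12, 0.0, 0.0]
contact_force: [-3.4, -0.5, 4.7]
finger_gap: -0.004
grasp_force: 2.4
```

Emit:
apply_moves(
  commands=[
    [0, 0, 0, -2, 0, 0, 0],
    [0, 0, 0, -5, 0, 0, 0],
    [0, 0, 0, -9, 0, 0, 0],
    [0, 0, 0, -13, 0, 0, 0],
    [0, -4, 0, -15, 0, 0, 0],
  ],
)

```text
t: 22.4
ee_pos: [0.5403, 0.0418, 0.2256]
orientation: [0.993, -0.121, 0.005, -0.0]
contact_force: [0.2, -0.3, 2.7]
finger_gap: 0.004
grasp_force: 0.0
```

Emit:
apply_moves(
  commands=[
    [0, -4, 0, 0, 0, 0, 0],
    [0, -8, 0, 0, 0, 0, 0],
    [0, -8, 0, 0, 0, 0, 0],
    [0, -8, 0, 0, 0, 0, 0],
    [0, -8, 0, 0, 0, 0, 0],
  ],
)

```text
t: 22.82
ee_pos: [0.4576, 0.0621, 0.2198]
orientation: [0.993, -0.12, 0.001, -0.0]
contact_force: [0.1, -0.3, 0.7]
finger_gap: 0.0
grasp_force: 0.0
```

```bash
python3 - <<'E'
from h import *
from workcell import env,cams
s=env.sense(); print({k:np.round(s[k],4).tolist() for k in("t","ee_pos","contact_force","finger_gap")})
f=cams.grab_frame("scene"); cv2.imwrite("pics/s2.png",cv2.resize(f["frame"][150:290,170:370],None,fx=3.8,fy=3.8,interpolation=cv2.INTER_CUBIC))
f=cams.grab_frame("wrist"); W=world(f); z=W[...,2]
blobs(W,(z>.071)&(z<.09),(0,0,512,384),60); blobs(W,(z>.060)&(z<.07)&(W[...,1]<-.2),(0,0,512,384),60)
E
```

```text
{'t': 22.8167, 'ee_pos': [0.4576, 0.0621, 0.2198], 'contact_force': [0.101, -0.3285, 0.6733], 'finger_gap': 0.0}
[18.0, 32.0] 763 mean [0.6279, 0.2177, 0.0781] mid [0.6322, 0.2205] size [0.04, 0.038, 0.019]
[5.0, 27.0] 72 mean [0.6305, 0.2213, 0.0867] mid [0.6337, 0.2225] size [0.017, 0.019, 0.018]
[250.0, 50.0] 563 mean [0.5701, 0.035, 0.075] mid [0.5702, 0.035] size [0.021, 0.021, 0.006]
[133.0, 145.0] 1013 mean [0.5173, 0.1553, 0.0806] mid [0.5144, 0.1579] size [0.115, 0.028, 0.019]
[250.0, 119.0] 203 mean [0.515, 0.0486, 0.0746] mid [0.5148, 0.0486] size [0.023, 0.013, 0.005]
[134.0, 264.0] 588 mean [0.4067, 0.1934, 0.0809] mid [0.4012, 0.2005] size [0.029, 0.056, 0.019]
[91.0, 294.0] 275 mean [0.3852, 0.2464, 0.0807] mid [0.3895, 0.2377] size [0.041, 0.026, 0.019]
[145.0, 325.0] 167 mean [0.3379, 0.2046, 0.0827] mid [0.3396, 0.2037] size [0.007, 0.026, 0.017]
```

View pics/s2.png

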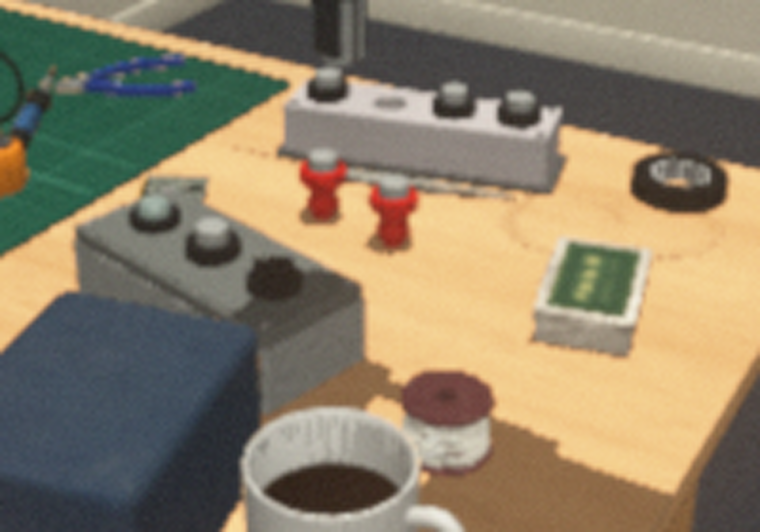

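The scene shows the switch seated flat in the box at (212,238) and the cap back up at z 0.075. Three switches are still in the block at (328,83), (455,98) and (518,107), with the hole at (390,102) empty, and the bystanders stand as before. The arm is clear, so I'm handing in.

```bash
python3 -c "
from workcell import env
print(env.finish_job())"
```

```text
the job is handed in; nothing more can be done
None
```

I found the stiff switch in the block's third hole (about 10 N peak against about 5 N for the others), snapped it flat into the control box, checked that it still clicks there, and handed the job in at about 23 s.

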